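# Put the kitchen things back in their fitted holders

## Robot

A 6-joint arm with a two-finger parallel gripper is mounted at the origin on a cart in front of the work surface, level with it; the furniture and walls round the work are solid. World frame = base frame: x ahead of the robot, y to its left, z up, the work surface at z = 0. Lengths are in m, angles in rad, forces in N, time in s.
With the tool pointing down it reaches from about 0.35 to 0.925 m from the base axis. Payload 6.4 kg.
Tool frame: the origin (TCP) lies on the centre line of the jaws, within the pads' length; the fingertips stand 8 mm ahead of it and the grasp point (between the pads) lies 11 mm behind it; z points along the fingers, y is the line along which they close (so a half turn about z gives the same grasp; the last joint's range is limited). The gripper opens to 94 mm and grips with 3 to 60 N. Pads are 16 mm wide; open, the fingers measure 119 mm over their backs; the gripper's body (75 mm by 177 mm) begins 78 mm behind the grasp point.
Start: joints at [1.109, 0.245, 1.558, -0, 1.339, -0.174], TCP at [0.184, 0.623, 0.213] pointing down, gripper open.
Joint ranges: [-3.13, 3.13], [-1.02, 2.26], [0.13, 2.54], [-0.95, 4.09], [0.21, 2.88], [-2.74, 2.74]. Speed limits (rad/s): [2.57, 2.57, 3.14, 3.14, 3.14, 3.14].

## Interface

Orientations are given as a unit quaternion [x, y, z, w].
In Python, from plant import * gives the robot as it stands.
- The arm moves only by the shell command python3 -m creep 'ROWS'. ROWS is JSON, a list of rows, each a list of 7 numbers: the turn, a rotation vector about the tool's x, y, z in rad, then the shift along the tool's x, y, z in m, then the opening, from -1 (shut) to 1 (fully open), so that 0 is half open. In form: [[wx, wy, wz, dx, dy, dz, claw], ...]. A call has 1 to 10 rows; each row shifts and turns the commanded pose from where the row before left it, along the tool's axes as they then stand; what a row does not reach is not made up. A row lasts 1/12 s, in which the tool goes at most 41.7 mm and 7.16 degrees, less where a joint would pass 70% of its speed; a pose out of reach is approached as far as the arm can. A call is refused whole if a number of a shift passes 0.0417 or a number of a turn 0.125, either way. A call with a gripper value outside its range is refused whole. The fingers move at their own pace and stop on an object; the grip force is fixed at half the most. Time passes only in rows, so rows that do not move let the fingers close. It gives the time, the measured TCP pose, the force, the opening and the grip force at its end, in the units of the state.
- read_state(): the state, without advancing time (a new reading comes with each control period).
- read_camera(name): name is "scene" or "top"; returns the picture (480x640x3 uint8, blue, green, red); there is no depth.
- get_calibration(name): a dict with "fov_y" (degrees; the focal length in pixels is half the picture's height over the tangent of half this angle, whatever the lens; pixels are square), "cx", "cy" (the principal point, pixels), "xyz" and "attitude" of the camera in the world. Camera axes: x right, y down, z forward; pixel columns grow to the right and rows downward; lengths in m; the calibration is good to about 2 mm. A picture is of the moment at which its call begins. get_calibration takes no time and is no camera call.
- sign_off(): hands the job in; it is judged then, once.
Trained networks look in the newest picture that a camera, given by its name, has taken for a name from the list of things; names that differ only in an ending like _2 or _b are one class to them, and where a whole thing is asked for, a point or a joint stands for the part that bears it (a point fixed in the world has none). Each returns a list of dicts, best first, with "conf" (0 to 1); they miss things now and then, are a little off and sometimes report something else, mostly with a low value. They report only what shows in the picture. A call takes as long as a camera call. They do not tell look-alikes from the thing itself.
- cut_out(query, camera): "mask" (480x640 bool, what is visible of it).
- spot_point(query, camera): "xyz" ([x, y, z] in m, in world coordinates, good to about 4 mm: a listed point, or the origin of a listed thing).
The state is a dict: "time": time; "q": joint angles; "dq": joint speeds; "joint_efforts": joint torques, N m; "position": TCP position; "ee_rot": TCP orientation; "wrist_force": force on the tool from outside, world axes, zero at the start; "torque": the same for the moment, N m; "finger_gap": opening from 0.0 (shut) to 1.0 (fully open); "grip_force": force on a finger pad.
Only numpy, scipy, OpenCV 4.12 (cv2) and the standard library are available. Lean on these libraries where they do the work, as an engineer would, in place of code of your own. Each camera call takes 0.05 s, during which the arm holds its last target. There are 200 camera calls.

## Task

Tidy the worktop: put the kitchen timer, the salt shaker, the tea tin and the teaspoon each into the wooden holder whose recess matches its shape and size. The timer, shaker and tin must stand upright and the spoon lie flat along its rest, each down on the floor of its recess near the middle and let go. Leave the mug and the herb jar where they stand.

Things in the scene. Friction and masses are not known exactly. Their poses are not given: they have to be found in the camera images.
- timer_centre (a point): White and red clockwork kitchen timer, a stubby round drum with a domed top, 64 mm in diameter, 60 mm tall, 0.13 kg, standing on the worktop; its dial is stuck fast. This point is its centre, 30 mm above its foot. Its z axis points up. May stand turned any way.
- shaker_centre (a point): Small round salt shaker of clear glass with a domed grey metal cap, 44 mm in diameter (34 mm at the cap), 90 mm tall, 0.10 kg, standing (it may lean up to 3 degrees on its rounded foot). This point is its centre, 45 mm above its foot. Its z axis points up. May stand turned any way.
- tin_centre (a point): Rectangular plain metal tea tin with a shut lid that is fixed to it, 76 mm long by 44 mm wide (78 x 46 mm at the lid, the top 12 mm), 72 mm tall, 0.15 kg, standing. This point is its centre, 36 mm above its foot. Its x axis runs along its length, y across its 44 mm width, z up. The two ends are alike.
- spoon_centre (a point): Metal teaspoon lying flat on the worktop, 132 mm long, 26 mm wide at the bowl, 9 mm high, 20 g. This point is the middle of its length, 4.5 mm above its underside. Its x axis runs along its length, y across it, z up. It is gripped across y at the middle, where the fingers meet something about 20 mm wide; it may lie in its rest either way round.
- timer_recess (a point): Holder of the timer: low round dish of pale wood, 100 mm in diameter, 16 mm high, with a round recess 80 mm in diameter and 6 mm deep, floor lined with cork. Fixed to the worktop. This point is the middle of the recess floor, 10 mm above the worktop. z axis up. 
- shaker_recess (a point): Holder of the salt shaker: low round dish of pale wood, 80 mm in diameter, 16 mm high, with a round recess 60 mm in diameter and 6 mm deep, floor lined with cork. Fixed to the worktop. This point is the middle of the recess floor, 10 mm above the worktop. z axis up. 
- tin_recess (a point): Holder of the tin: low rectangular block of pale wood, 112 x 80 mm, 16 mm high, with a rectangular recess 92 x 60 mm and 6 mm deep, floor lined with cork. Fixed to the worktop. This point is the middle of the recess floor, 10 mm above the worktop. z axis up. x axis along its length.
- spoon_recess (a point): Rest of the teaspoon: long flat tray of pale wood, 172 x 64 mm, with a recess 152 x 44 mm, floor lined with cork, and a rim 5 mm above that floor; the rim is left out over the middle 64 mm of both long sides to make room for fingers. Fixed to the worktop. This point is the middle of the recess floor, 10 mm above the worktop. z axis up. x axis along its length.
- mug_centre (a point): Bystander: blue mug, 85 mm in diameter (117 mm with its handle), 96 mm tall, standing near the right end of the worktop; not to be disturbed. This point is 48 mm above its foot. z axis up.
- herb_jar_centre (a point): Bystander: small round herb jar with red-brown filling and a wooden lid, 47 mm in diameter, 87 mm tall, standing behind the work; not to be disturbed. Above it, wall cabinets overhang the back of the worktop beyond about x = 0.6 m, from about 0.45 m up: keep the wrist and forearm clear of them. This point is its centre, 43.5 mm above its foot. z axis up.
Mind the look-alikes: they are no part of the job. Leave any purple look-alike of the part that bears timer_centre alone.

How it is judged:
At the end, for the whole second after the job is handed in: Each of the four things rests on the floor of its own holder's recess (height within 3 mm), upright or flat within 0.12 rad, at rest, its centre within 12 mm of the recess's middle (spoon: 15 mm); the tin and the spoon point along their recesses within 0.25 rad, either way round (horizontal distance between timer_centre and timer_recess below 0.012 m and z of timer_centre in the frame of timer_recess between 0.027 and 0.033 m and angle between each of timer_centre, shaker_centre, tin_centre, spoon_centre's own z axis and vertical below 0.12 rad and linear speed of each of timer, shaker, tin, spoon below 0.02 m/s and horizontal distance between shaker_centre and shaker_recess below 0.012 m and z of shaker_centre in the frame of shaker_recess between 0.042 and 0.048 m and horizontal distance between tin_centre and tin_recess below 0.012 m and z of tin_centre in the frame of tin_recess between 0.033 and 0.039 m and angle between the x axis of tin_centre and the x axis of tin_recess, either way round below 0.25 rad and horizontal distance between spoon_centre and spoon_recess below 0.015 m and z of spoon_centre in the frame of spoon_recess between 0.0015 and 0.0075 m and angle between the x axis of spoon_centre and the x axis of spoon_recess, either way round below 0.25 rad); the robot touches nothing.
It fails at once if the mug is moved more than 20 mm or knocked over (distance of mug_centre from where it was at the start of the episode above 0.02 m or angle between mug_centre's own z axis and vertical above 0.3 rad).
It fails at once if the herb jar is moved more than 20 mm or knocked over (distance of herb_jar_centre from where it was at the start of the episode above 0.02 m or angle between herb_jar_centre's own z axis and vertical above 0.3 rad).
It also fails if it takes over 109 s, if anything falls off the work surface, if the arm or the gripper's body presses on something with over 40 N, if the wrist force passes 120 N, or if a joint passes its speed limit or range.

## Working session

There is one attempt and no reset: what is moved stays moved. The work goes in short steps, Python scripts to look and compute and a shell command to move; the robot and the scene stay as the last step left them, time stands still between calls to the robot, and variables do not carry over. Pictures are saved under pics/ and viewed, at most 14 in all, crops included, and the job is handed in when it is done.

```bash
ls; mkdir -p pics; python3 - <<'E'
from plant import *
import cv2
for c in("scene","top"):
    cv2.imwrite(f"pics/{c}0.png",read_camera(c)); print(c,get_calibration(c))
for n in "timer_centre shaker_centre tin_centre spoon_centre timer_recess shaker_recess tin_recess spoon_recess mug_centre herb_jar_centre".split():
    for c in("scene","top"):
        print(n,c,[([round(float(v),3) for v in d["xyz"]],round(d["conf"],2)) for d in spot_point(n,c)][:3])
s=read_state();print(s)
E
```

```text
pics
scene {'fov_y': 46.41495981454524, 'cx': 311.30021726894694, 'cy': 235.85465525788692, 'xyz': array([-0.28550495, -0.25498998,  1.56631414]), 'attitude': array([ 0.73014928, -0.63418269,  0.16454463, -0.19395721])}
top {'fov_y': 53.810086945174326, 'cx': 310.74231650563104, 'cy': 245.17064867164407, 'xyz': array([ 0.30935252, -0.14972632,  1.22761109]), 'attitude': array([ 0.72472952, -0.68087437,  0.07026092, -0.07899764])}
timer_centre scene [([0.386, -0.593, 0.028], 0.86), ([0.55, -0.315, 0.033], 0.84), ([0.713, -0.012, 0.045], 0.36)]
timer_centre top [([0.548, -0.324, 0.028], 0.92), ([0.385, -0.588, 0.032], 0.91)]
shaker_centre scene [([0.543, 0.31, 0.05], 0.5)]
shaker_centre top [([0.545, 0.31, 0.046], 0.82)]
tin_centre scene [([0.548, -0.113, 0.038], 0.84), ([0.42, -0.317, 0.01], 0.24)]
tin_centre top [([0.549, -0.114, 0.037], 0.98)]
spoon_centre scene [([0.416, 0.305, 0.01], 0.49)]
spoon_centre top [([0.417, 0.309, 0.007], 0.72)]
timer_recess scene [([0.413, -0.12, 0.012], 0.7), ([0.42, -0.316, 0.007], 0.66)]
timer_recess top [([0.424, -0.315, 0.011], 0.68)]
shaker_recess
[... 658 characters left out ...]
, 'q': array([ 1.10892786e+00,  2.45090083e-01,  1.55778398e+00,  2.31414759e-05,
        1.33867802e+00, -1.74107423e-01]), 'dq': array([-1.16540356e-03,  1.68955092e-03, -2.60984496e-05,  2.41072826e-04,
       -5.51174386e-04, -5.74873323e-04]), 'joint_efforts': array([-1.08121214e-03, -4.15863347e+01, -3.14869380e+01,  6.83332910e-02,
        2.93117948e-02, -5.46405647e-05]), 'position': array([0.18447849, 0.62329841, 0.21347023]), 'ee_rot': array([ 1.43387245e-01,  9.89666660e-01,  2.27874216e-05, -4.35414405e-06]), 'wrist_force': array([ 0.35810143, -1.2271885 ,  0.07486551]), 'torque': array([-0.02024872, -0.00295181,  0.07200583]), 'grip_force': 0.0, 'finger_gap': 0.999358114615498}
```

View pics/top0.png

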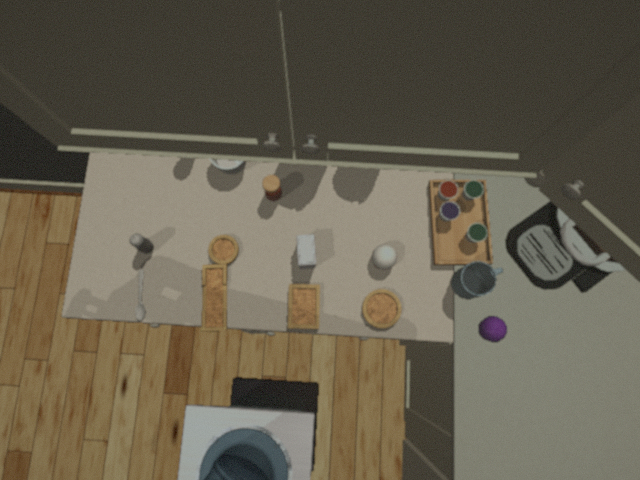

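View pics/scene0.png

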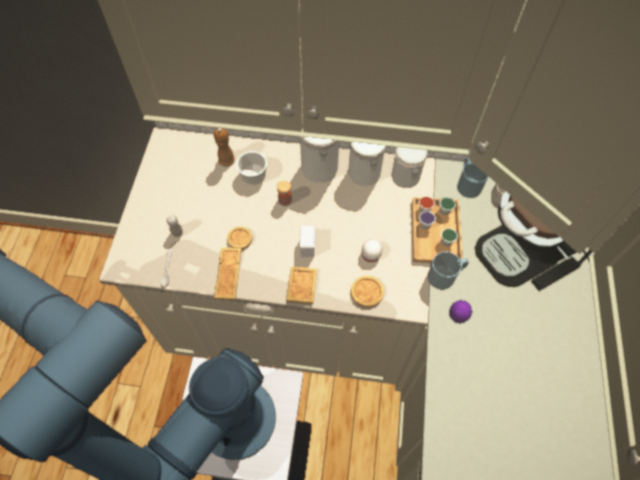

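Top picture, timer candidates: the white drum at (385,256), the purple look-alike at (493,328), and the herb jar at (272,187), which is a weak match. I choose the white one. The tin is at (306,250), the shaker at (141,241) and the spoon at (141,298). The holders are at (381,308) for the timer, (223,250) for the shaker, (304,306) for the tin and (214,297) for the spoon. Next I check with a crop and get orientations from the masks.

```bash
cat > h.py <<'E'
from plant import *
import cv2, numpy as np
from scipy.spatial.transform import Rotation as R
def ray(cam,px,z):
    c=get_calibration(cam); f=240/np.tan(np.radians(c["fov_y"])/2)
    px=np.atleast_2d(px).astype(float)
    d=np.c_[(px[:,0]-c["cx"])/f,(px[:,1]-c["cy"])/f,np.ones(len(px))]@R.from_quat(c["attitude"]).as_matrix().T
    p=c["xyz"]; return p+d*((z-p[2])/d[:,2])[:,None]
def rect(name,cam,z):
    out=[]
    for d in cut_out(name,cam)[:2]:
        v,u=np.nonzero(d["mask"])
        w=ray(cam,np.c_[u,v],z)[:,:2]
        (c,s,a)=cv2.minAreaRect((w*1000).astype(np.float32))
        if s[0]<s[1]: a+=90
        ev=np.linalg.eigh(np.cov(w.T))[1][:,1]
        out.append((np.round(c,0),np.round(sorted(s),0),round(a%180,1),round(np.degrees(np.arctan2(ev[1],ev[0]))%180,1),round(d["conf"],2)))
    return out
def spot(name,cam):
    return [(np.round(d["xyz"],3),round(d["conf"],2)) for d in spot_point(name,cam)][:2]
E
python3 - <<'E'
from h import *
im=read_camera("top"); read_camera("scene")
cv2.imwrite("pics/crop.png",cv2.resize(im[170:350,120:520],(800,360),interpolation=cv2.INTER_CUBIC))
for n,z in [("tin_centre",.072),("spoon_centre",.005),("tin_recess",.016),("spoon_recess",.015),("timer_recess",.016),("shaker_recess",.016),("timer_centre",.03),("shaker_centre",.045)]:
    for c in("top","scene"): print(n,c,rect(n,c,z))
E
```

```text
tin_centre top [(array([ 540., -117.]), array([48., 90.]), 6.9, np.float64(9.2), 0.61)]
tin_centre scene [(array([ 532., -116.]), array([ 49., 108.]), 7.9, np.float64(7.1), 0.6)]
spoon_centre top [(array([414., 309.]), array([ 23., 128.]), 7.9, np.float64(7.5), 0.76)]
spoon_centre scene [(array([417., 305.]), array([ 24., 122.]), 4.1, np.float64(7.5), 0.56)]
tin_recess top [(array([ 411., -118.]), array([ 80., 114.]), 3.6, np.float64(3.9), 0.62), (array([ 549., -319.]), array([63., 64.]), 3.5, np.float64(152.2), 0.52)]
tin_recess scene [(array([ 410., -116.]), array([ 84., 119.]), 2.7, np.float64(3.8), 0.89)]
spoon_recess top [(array([418., 113.]), array([ 66., 172.]), 5.7, np.float64(5.5), 0.87)]
spoon_recess scene [(array([419., 114.]), array([ 66., 175.]), 5.7, np.float64(5.6), 0.98)]
timer_recess top [(array([ 415., -315.]), array([ 97., 101.]), 1.3, np.float64(147.9), 0.75), (array([418., 112.]), array([ 66., 171.]), 5.1, np.float64(4.9), 0.74)]
timer_recess scene [(array([ 417., -315.]), array([ 97., 102.]), 6.1, np.float64(176.2), 0.91)]
shaker_recess top [(array([544., 102.]), array([73., 75.]), 49.4, np.float64(75.9), 0.74)]
shaker_recess scene [(array([547., 104.]), array([80., 85.]), 11.1, np.float64(35.4), 0.89), (array([733.,  -9.]), array([ 40., 100.]), 9.2, np.float64(10.6), 0.66)]
timer_centre top [(array([ 547., -316.]), array([63., 69.]), 138.0, np.float64(155.7), 0.72), (array([ 380., -590.]), array([65., 67.]), 136.3, np.float64(97.8), 0.67)]
timer_centre scene [(array([ 383., -590.]), array([64., 78.]), 140.9, np.float64(151.7), 0.94), (array([ 549., -314.]), array([62., 78.]), 5.6, np.float64(174.6), 0.63)]
shaker_centre top [(array([539., 307.]), array([42., 71.]), 67.3, np.float64(57.4), 0.84)]
shaker_centre scene [(array([541., 306.]), array([41., 80.]), 20.6, np.float64(32.4), 0.7)]
```

View pics/crop.png

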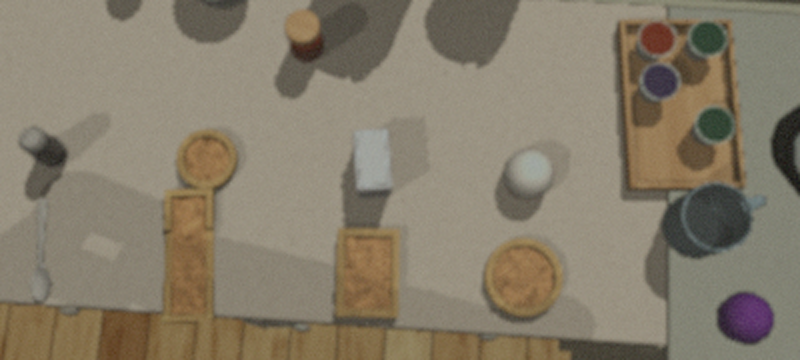

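The white drum at crop (530,173) is the timer; the purple ball at crop (746,317) is the look-alike. The masks agree in size with the descriptions. I'll take the shaker first, after turning the tool so its y axis points at 97.5°, across the tin and spoon.

```bash
cat >> h.py <<'E'
def go(*targets,yaw=None):
    s=read_state(); r=R.from_quat(s["ee_rot"]); M=r.as_matrix(); p=s["position"]
    y0=np.degrees(np.arctan2(M[1,1],M[0,1])); print("t",round(s["time"],2),"p",np.round(p,4),"yaw_y",round(y0,2),"gap mm",round(94*s["finger_gap"],1),"grip",round(s["grip_force"],1),"F",np.round(s["wrist_force"],1),"z",np.round(M[:,2],3))
    if yaw is not None: print("turn wz",round(-np.radians(yaw-y0),3)); M=(R.from_euler("z",yaw-y0,degrees=True)*r).as_matrix()
    for t in targets:
        print("shift",np.round(M.T@(np.array(t)-p),4)); p=np.array(t)
E
python3 -m creep '[[0,0,-0.105,0,0,0,1],[0,0,-0.105,0,0,0,1],[0,0,-0.105,0,0,0,1],[0,0,-0.105,0,0,0,1],[0,0,0,0,0,0,1]]'
python3 -c "
from h import *
go((.544,.31,.15),(.544,.31,.03),yaw=97.5)"
```

```text
time: 2.42
position: [0.1845, 0.6232, 0.2134]
ee_rot: [-0.067, 0.998, -0.0, -0.0]
wrist_force: [-0.2, -0.4, 0.8]
finger_gap: 0.997
grip_force: 0.0
t 2.42 p [0.1845 0.6232 0.2134] yaw_y 97.67 gap mm 93.7 grip 0.0 F [-0.2 -0.4  0.8] z [-0. -0. -1.]
turn wz 0.003
shift [-0.3155 -0.3575  0.0634]
shift [-0.    0.    0.12]
```

```bash

python3 -m creep '[[0,0,0,-0.0263,-0.0298,0.005,1],[0,0,0,-0.0263,-0.0298,0.005,1],[0,0,0,-0.0263,-0.0298,0.005,1],[0,0,0,-0.0263,-0.0298,0.005,1],[0,0,0,-0.0263,-0.0298,0.005,1],[0,0,0,-0.0263,-0.0298,0.005,1],[0,0,0,-0.0263,-0.0298,0.005,1],[0,0,0,-0.0263,-0.0298,0.005,1]]' >/dev/null
python3 -m creep '[[0,0,0,-0.0263,-0.0298,0.005,1],[0,0,0,-0.0263,-0.0298,0.005,1],[0,0,0,-0.0263,-0.0298,0.005,1],[0,0,0,-0.0263,-0.0298,0.005,1],[0,0,0,0,0,0,1],[0,0,0,0,0,0,1]]' >/dev/null
python3 - <<'E'
from h import *
go((.544,.31,.15),(.544,.31,.03))
for c in("scene","top"):
    read_camera(c)
    for n in("shaker_centre","spoon_centre"): print(c,n,spot(n,c))
E
```

```text
t 3.58 p [0.5455 0.309  0.1531] yaw_y 97.25 gap mm 94.4 grip 0.0 F [-0.5  0.1  0.2] z [-0.001  0.    -1.   ]
shift [0.0013 0.0012 0.0031]
shift [-1.0e-04 -0.0e+00  1.2e-01]
scene shaker_centre [(array([0.544, 0.31 , 0.05 ]), 0.73), (array([ 0.504, -0.55 ,  0.047]), 0.72)]
scene spoon_centre [(array([0.418, 0.309, 0.006]), 0.71)]
top shaker_centre [(array([0.543, 0.309, 0.047]), 0.87)]
top spoon_centre [(array([0.415, 0.308, 0.004]), 0.59)]
```

```bash

python3 -m creep '[[0,0,0,0.0012,0.001,0.023,1],[0,0,0,0,0,0.025,1],[0,0,0,0,0,0.025,1],[0,0,0,0,0,0.025,1],[0,0,0,0,0,0.025,1],[0,0,0,0,0,0,1],[0,0,0,0,0,0,-1],[0,0,0,0,0,0,-1],[0,0,0,0,0,0,-1],[0,0,0,0,0,0,-1]]'
python3 -m creep '[[0,0,0,0,0,0,-1],[0,0,0,0,0,0,-1],[0,0,0,0,0,0,-1],[0,0,0,0,0,0,-1]]'
python3 -c "
from h import *
go((.544,.31,.11),(.546,.103,.11),(.546,.103,.041))"
```

```text
time: 4.72
position: [0.5445, 0.3119, 0.0327]
ee_rot: [-0.066, 0.998, 0.0, 0.002]
wrist_force: [-0.7, -0.7, -0.5]
finger_gap: 0.751
grip_force: 0.0
time: 5.05
position: [0.5433, 0.3112, 0.0307]
ee_rot: [-0.066, 0.998, -0.0, 0.0]
wrist_force: [-0.4, -0.2, 0.1]
finger_gap: 0.468
grip_force: 0.3
t 5.05 p [0.5433 0.3112 0.0307] yaw_y 97.57 gap mm 44.0 grip 0.3 F [-0.4 -0.2  0.1] z [ 0. -0. -1.]
shift [-0.0006 -0.0013 -0.0793]
shift [ 0.0253 -0.2055  0.    ]
shift [0.    0.    0.069]
```

```bash

python3 -m creep '[[0,0,0,0,0,0,-1],[0,0,0,0,0,0,-1],[0,0,0,0,0,0,-1],[0,0,0,0,0,-0.02,-1],[0,0,0,0,0,-0.03,-1],[0,0,0,0,0,-0.02,-1]]'
python3 -m creep '[[0,0,0,0.0035,-0.029,0,-1],[0,0,0,0.0035,-0.029,0,-1],[0,0,0,0.0035,-0.029,0,-1],[0,0,0,0.0035,-0.029,0,-1],[0,0,0,0.0035,-0.029,0,-1],[0,0,0,0.0035,-0.029,0,-1],[0,0,0,0.0035,-0.029,0,-1],[0,0,0,0,0,0,-1],[0,0,0,0,0,0,-1],[0,0,0,0,0,0,-1]]' >/dev/null
python3 - <<'E'
from h import *
go((.546,.103,.1),(.546,.103,.0415))
for c in("scene","top"):
    read_camera(c); print(c,spot("shaker_centre",c),spot("shaker_recess",c),rect("shaker_recess",c,.016))
E
```

```text
time: 5.55
position: [0.5433, 0.3114, 0.1017]
ee_rot: [-0.066, 0.998, 0.0, 0.0]
wrist_force: [0.7, 0.2, -0.7]
finger_gap: 0.444
grip_force: 30.0
t 6.38 p [0.5455 0.1072 0.1002] yaw_y 97.56 gap mm 41.8 grip 30.0 F [ 0.   0.2 -1.3] z [-0.  0. -1.]
shift [ 0.     -0.0042  0.0002]
shift [-0.     -0.      0.0585]
scene [(array([0.547, 0.107, 0.117]), 0.59)] [(array([0.544, 0.107, 0.008]), 0.75)] [(array([539., 101.]), array([74., 78.]), 115.4, np.float64(110.3), 0.81)]
top [(array([0.545, 0.11 , 0.117]), 0.66), (array([ 0.714, -0.011,  0.043]), 0.38)] [(array([0.546, 0.103, 0.008]), 0.64)] [(array([528.,  96.]), array([47., 76.]), 118.3, np.float64(115.5), 0.72)]
```

```bash

python3 -m creep '[[0,0,0,0,-0.003,0.014,-1],[0,0,0,0,0,0.016,-1],[0,0,0,0,0,0.012,-1],[0,0,0,0,0,0.009,-1],[0,0,0,0,0,0.005,-1],[0,0,0,0,0,0.003,-1],[0,0,0,0,0,0,-1],[0,0,0,0,0,0,-1]]'
python3 -m creep '[[0,0,0,0,0,0,-0.3],[0,0,0,0,0,0,0.1],[0,0,0,0,0,0,0.4],[0,0,0,0,0,0,0.4],[0,0,0,0,0,0,0.4],[0,0,0,0,0,0,0.4]]'
python3 -m creep '[[0,0,0,0,0,-0.03,0.4],[0,0,0,0,0,-0.04,0.4],[0,0,0,0,0,-0.03,0.4],[0,0,0,0,0,0,0.4]]'
python3 - <<'E'
from h import *
go((.416,.307,.10),(.416,.307,.0105),yaw=97.5)
for c in("scene","top"):
    read_camera(c); print(c,spot("shaker_centre",c),spot("spoon_centre",c),rect("spoon_centre",c,.005))
E
```

```text
time: 7.45
position: [0.5466, 0.1038, 0.042]
ee_rot: [-0.066, 0.998, -0.0, 0.001]
wrist_force: [0.8, 0.2, -1.0]
finger_gap: 0.443
grip_force: 30.0
time: 7.95
position: [0.5461, 0.1038, 0.0416]
ee_rot: [-0.066, 0.998, -0.0, 0.0]
wrist_force: [-0.1, -0.3, -0.9]
finger_gap: 0.702
grip_force: 0.0
time: 8.28
position: [0.5506, 0.1038, 0.1489]
ee_rot: [-0.066, 0.998, -0.001, 0.006]
wrist_force: [1.2, 0.2, 0.5]
finger_gap: 0.702
grip_force: 0.0
t 8.28 p [0.5506 0.1038 0.1489] yaw_y 97.58 gap mm 66.0 grip 0.0 F [1.2 0.2 0.5] z [ 0.013 -0.    -1.   ]
turn wz 0.001
shift [0.1075 0.2191 0.0471]
shift [0.0011 0.0002 0.0895]
scene [(array([0.544, 0.104, 0.06 ]), 0.52), (array([0.42 , 0.118, 0.008]), 0.43)] [] []
top [(array([0.547, 0.103, 0.055]), 0.79)] [] []
```

```bash

python3 -m creep '[[0,0,0,0.0146,0.0312,0,0.4],[0,0,0,0.0146,0.0312,0,0.4],[0,0,0,0.0146,0.0312,0,0.4],[0,0,0,0.0146,0.0312,0,0.4],[0,0,0,0.0146,0.0312,0.01,0.4],[0,0,0,0.0146,0.0312,0.01,0.4],[0,0,0,0.0146,0.0312,0.02,0.4],[0,0,0,0,0,0,0.4],[0,0,0,0,0,0,0.4],[0,0,0,0,0,0,0.4]]' > /dev/null
python3 - <<'E'
from h import *
go((.416,.308,.0105))
for c in("scene","top"):
    im=read_camera(c); print(c,spot("shaker_centre",c),spot("spoon_centre",c),rect("spoon_centre",c,.005))
    cv2.imwrite(f"pics/sp_{c}.png",cv2.resize(im[190:340,90:250] if c=="top" else im[200:320,110:290],None,fx=3,fy=3))
E
```

```text
t 9.52 p [0.4161 0.3066 0.1013] yaw_y 97.59 gap mm 65.7 grip 0.0 F [0.2 0.1 0.3] z [-0. -0. -1.]
shift [-0.0001  0.0015  0.0908]
scene [] [(array([0.416, 0.308, 0.006]), 0.52)] [(array([411., 313.]), array([ 28., 118.]), 12.8, np.float64(7.6), 0.46)]
top [(array([0.545, 0.104, 0.056]), 0.67)] [(array([0.412, 0.309, 0.002]), 0.45)] [(array([379., 305.]), array([21., 57.]), 7.9, np.float64(6.9), 0.48)]
```

View pics/sp_scene.png

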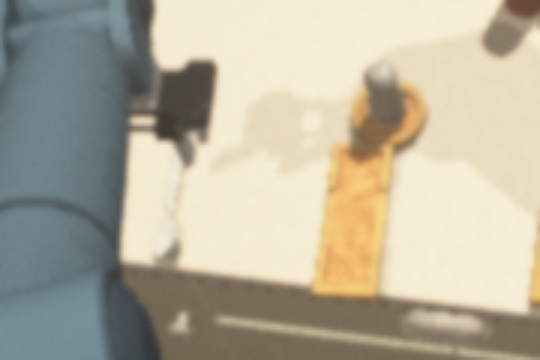

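The shaker stands in its dish, at crop (380,95). The spoon lies under the gripper around (180,200), as measured. Descending to grip it.

```bash

python3 -m creep '[[0,0,0,0,0.0015,0.02,0.4],[0,0,0,0,0,0.025,0.4],[0,0,0,0,0,0.02,0.4],[0,0,0,0,0,0.015,0.4],[0,0,0,0,0,0.0105,0.4],[0,0,0,0,0,0,0.4],[0,0,0,0,0,0,-1],[0,0,0,0,0,0,-1],[0,0,0,0,0,0,-1],[0,0,0,0,0,0,-1]]'
python3 -m creep '[[0,0,0,0,0,0,-1],[0,0,0,0,0,0,-1],[0,0,0,0,0,0,-1],[0,0,0,0,0,0,-1],[0,0,0,0,0,0,-1],[0,0,0,0,0,0,-1]]'
python3 -c "
from h import *
go((.418,.307,.06),(.418,.1145,.06),(.418,.1145,.021),yaw=95.6)"
```

```text
time: 10.75
position: [0.4163, 0.3086, 0.0118]
ee_rot: [-0.066, 0.998, 0.0, 0.001]
wrist_force: [-0.0, 0.2, 0.0]
finger_gap: 0.453
grip_force: 0.0
time: 11.25
position: [0.4158, 0.3084, 0.0111]
ee_rot: [-0.066, 0.998, 0.0, 0.0]
wrist_force: [-0.8, 0.2, 1.2]
finger_gap: 0.202
grip_force: 29.9
t 11.25 p [0.4158 0.3084 0.0111] yaw_y 97.58 gap mm 19.0 grip 29.9 F [-0.8  0.2  1.2] z [ 0.  0. -1.]
turn wz 0.035
shift [-0.0021 -0.0016 -0.0489]
shift [ 0.0188 -0.1916 -0.    ]
shift [ 0.    -0.     0.039]
```

Gripped at 19 mm, as expected. Lift, then carry it over the rest.

```bash

python3 -m creep '[[0,0,0,0,0,-0.02,-1],[0,0,0,0,0,-0.03,-1],[0,0,0.035,0,0,0,-1],[0,0,0,0.0024,-0.0275,0,-1],[0,0,0,0.0024,-0.0275,0,-1],[0,0,0,0.0024,-0.0275,0,-1],[0,0,0,0.0024,-0.0275,0,-1],[0,0,0,0.0024,-0.0275,0,-1],[0,0,0,0.0024,-0.0275,0,-1],[0,0,0,0.0024,-0.0275,0,-1]]' >/dev/null
python3 -m creep '[[0,0,0,0,0,0,-1],[0,0,0,0,0,0,-1],[0,0,0,0,0,0,-1],[0,0,0,0,0,0,-1]]' 
python3 - <<'E'
from h import *
go((.418,.1145,.0215),yaw=95.6)
for c in("scene","top"):
    im=read_camera(c); print(c,spot("spoon_centre",c),spot("spoon_recess",c),rect("spoon_centre",c,.055),rect("spoon_recess",c,.015))
E
```

```text
time: 12.42
position: [0.4176, 0.1158, 0.0609]
ee_rot: [-0.049, 0.999, 0.0, -0.0]
wrist_force: [-0.3, 0.5, -0.9]
finger_gap: 0.201
grip_force: 29.9
t 12.42 p [0.4176 0.1158 0.0609] yaw_y 95.63 gap mm 18.9 grip 29.9 F [-0.3  0.5 -0.9] z [-0.  0. -1.]
turn wz 0.001
shift [-0.0002 -0.0014  0.0394]
scene [(array([0.418, 0.114, 0.056]), 0.44)] [(array([0.417, 0.119, 0.009]), 0.68)] [(array([389., 117.]), array([18., 66.]), 12.4, np.float64(5.1), 0.51), (array([ 392., -121.]), array([ 83., 116.]), 1.9, np.float64(0.2), 0.31)] [(array([407., 111.]), array([ 67., 152.]), 4.2, np.float64(177.0), 0.58)]
top [(array([0.416, 0.117, 0.054]), 0.62)] [(array([0.417, 0.116, 0.013]), 0.84)] [(array([ 412., -310.]), array([94., 96.]), 2.3, np.float64(143.8), 0.68), (array([371., 109.]), array([25., 41.]), 3.6, np.float64(0.0), 0.48)] [(array([418., 112.]), array([ 61., 171.]), 5.8, np.float64(2.0), 0.95), (array([ 507., -559.]), array([ 89., 142.]), 119.3, np.float64(115.9), 0.5)]
```

```bash

python3 -m creep '[[0,0,0,0,-0.001,0.01,-1],[0,0,0,0,0,0.015,-1],[0,0,0,0,0,0.008,-1],[0,0,0,0,0,0.004,-1],[0,0,0,0,0,0.002,-1],[0,0,0,0,0,0,-1],[0,0,0,0,0,0,-0.4],[0,0,0,0,0,0,-0.2],[0,0,0,0,0,0,-0.2],[0,0,0,0,0,0,-0.2]]' 
python3 -m creep '[[0,0,-0.035,0,0,-0.02,-0.2],[0,0,0,0,0,-0.04,-0.2],[0,0,0,0,0,-0.04,1],[0,0,0,-0.0145,-0.0345,0,1],[0,0,0,-0.0145,-0.0345,0,1],[0,0,0,-0.0145,-0.0345,0,1],[0,0,0,-0.0145,-0.0345,0,1],[0,0,0,-0.0145,-0.0345,0,1],[0,0,0,-0.0145,-0.0345,0,1],[0,0,0,-0.0145,-0.0345,0,1]]' 
python3 -m creep '[[0,0,0,0,0,0,1],[0,0,0,0,0,0,1],[0,0,0,0,0,0,1]]' >/dev/null
python3 - <<'E'
from h import *
go((.549,-.1135,.023),yaw=97.5)
for c in("scene","top"):
    im=read_camera(c); print(c,spot("spoon_centre",c),rect("spoon_centre",c,.015),spot("tin_centre",c),rect("tin_centre",c,.072))
    cv2.imwrite(f"pics/t_{c}.png",cv2.resize(im[180:340,160:400],None,fx=3,fy=3))
E
```

```text
time: 13.75
position: [0.4181, 0.1141, 0.0223]
ee_rot: [-0.049, 0.999, -0.0, 0.0]
wrist_force: [0.3, -0.5, -0.9]
finger_gap: 0.4
grip_force: 0.0
time: 14.58
position: [0.5509, -0.1138, 0.1221]
ee_rot: [-0.066, 0.998, -0.0, 0.0]
wrist_force: [0.4, 0.3, 0.6]
finger_gap: 0.936
grip_force: 0.0
t 14.83 p [ 0.5497 -0.1114  0.1216] yaw_y 97.57 gap mm 94.0 grip 0.0 F [-0.3  1.4  0.5] z [-0.001  0.001 -1.   ]
turn wz 0.001
shift [ 0.0009 -0.0021  0.0986]
scene [(array([0.418, 0.118, 0.017]), 0.6)] [(array([418., 118.]), array([ 24., 126.]), 10.1, np.float64(4.9), 0.63)] [(array([ 0.544, -0.114,  0.038]), 0.92)] [(array([ 532., -116.]), array([ 43., 108.]), 8.0, np.float64(9.0), 0.89)]
top [] [(array([466., 118.]), array([10., 29.]), 6.0, np.float64(178.1), 0.6)] [(array([ 0.549, -0.117,  0.036]), 0.44)] [(array([ 512., -136.]), array([16., 30.]), 157.4, np.float64(162.0), 0.65)]
```

View pics/t_scene.png

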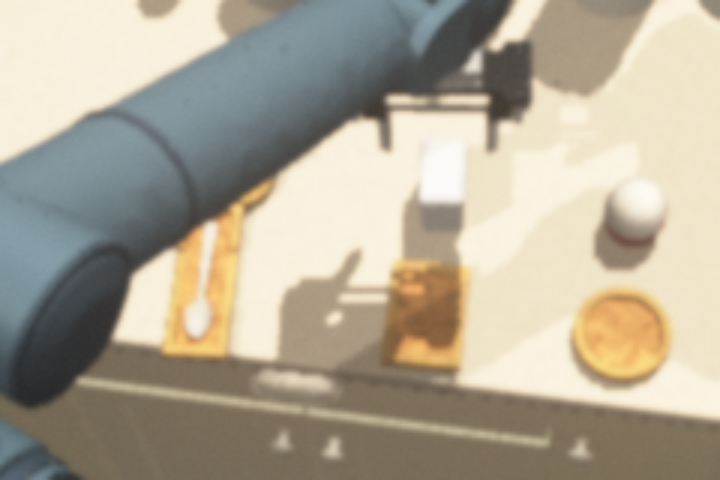

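The spoon lies along its rest at crop (200,270), and the jaws at (385–495,130) straddle the tin at (440,185). Descend, grip, lift.

```bash

python3 -m creep '[[0,0,0,0.0015,-0.003,0.02,1],[0,0,0,0,0,0.025,1],[0,0,0,0,0,0.025,1],[0,0,0,0,0,0.018,1],[0,0,0,0,0,0.01,1],[0,0,0,0,0,0,1],[0,0,0,0,0,0,-1],[0,0,0,0,0,0,-1],[0,0,0,0,0,0,-1],[0,0,0,0,0,0,-1]]'
python3 -m creep '[[0,0,0,0,0,0,-1],[0,0,0,0,0,0,-1],[0,0,0,0,0,0,-1],[0,0,0,0,0,0,-1],[0,0,0,0,0,0,-1],[0,0,0,0,0,0,-1]]'
python3 -c "
from h import *
go((.548,-.114,.065),(.411,-.1175,.065),(.411,-.1175,.033),yaw=93.7)"
```

```text
time: 16.17
position: [0.5501, -0.1155, 0.0253]
ee_rot: [-0.066, 0.998, -0.001, 0.001]
wrist_force: [-0.2, -0.1, 0.5]
finger_gap: 0.753
grip_force: 0.0
time: 16.67
position: [0.5492, -0.1151, 0.0241]
ee_rot: [-0.066, 0.998, 0.0, 0.0]
wrist_force: [-0.4, -0.2, 1.1]
finger_gap: 0.488
grip_force: 30.0
t 16.67 p [ 0.5492 -0.1151  0.0241] yaw_y 97.58 gap mm 45.9 grip 30.0 F [-0.4 -0.2  1.1] z [ 0.  0. -1.]
turn wz 0.068
shift [ 0.0011  0.0012 -0.0409]
shift [ 0.1369  0.0053 -0.    ]
shift [0.    0.    0.032]
```

```bash

python3 -m creep '[[0,0,0,0,0,-0.02,-1],[0,0,0,0,0,-0.02,-1],[0,0,0.068,0,0,0,-1],[0,0,0,0.023,0.001,0,-1],[0,0,0,0.023,0.001,0,-1],[0,0,0,0.023,0.001,0,-1],[0,0,0,0.023,0.001,0,-1],[0,0,0,0.023,0.001,0,-1],[0,0,0,0.023,0.001,0,-1],[0,0,0,0,0,0,-1]]' >/dev/null
python3 -m creep '[[0,0,0,0,0,0,-1],[0,0,0,0,0,0,-1],[0,0,0,0,0,0,-1]]' 
python3 - <<'E'
from h import *
go((.411,-.1175,.034),yaw=93.7)
for c in("scene","top"):
    im=read_camera(c); print(c,spot("tin_centre",c),spot("tin_recess",c),rect("tin_centre",c,.115))
    cv2.imwrite(f"pics/u_{c}.png",cv2.resize(im[200:340,220:420],None,fx=3,fy=3))
E
```

```text
time: 17.75
position: [0.412, -0.1183, 0.0643]
ee_rot: [-0.032, 0.999, -0.0, 0.0]
wrist_force: [0.1, -0.4, -1.3]
finger_gap: 0.485
grip_force: 30.0
t 17.75 p [ 0.412  -0.1183  0.0643] yaw_y 93.69 gap mm 45.6 grip 30.0 F [ 0.1 -0.4 -1.3] z [ 0.001 -0.    -1.   ]
turn wz -0.0
shift [0.0009 0.0008 0.0303]
scene [(array([ 0.412, -0.117,  0.077]), 0.81)] [(array([ 0.412, -0.116,  0.008]), 0.91)] [(array([ 385., -121.]), array([46., 82.]), 8.0, np.float64(8.3), 0.68)]
top [] [] []
```

View pics/u_scene.png

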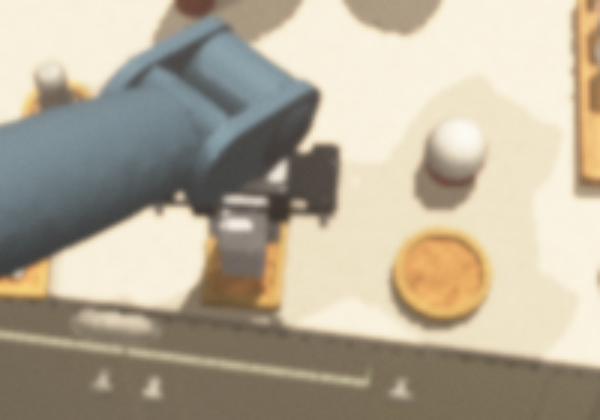

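Tin held over its recess at crop (245,245). Lower it and let go.

```bash

python3 -m creep '[[0,0,0,0.001,0.001,0.01,-1],[0,0,0,0,0,0.008,-1],[0,0,0,0,0,0.006,-1],[0,0,0,0,0,0.004,-1],[0,0,0,0,0,0.0015,-1],[0,0,0,0,0,0,-1],[0,0,0,0,0,0,-1],[0,0,0,0,0,0,0.2],[0,0,0,0,0,0,0.4],[0,0,0,0,0,0,0.5]]' 
python3 -m creep '[[0,0,0,0,0,0,0.5],[0,0,0,0,0,-0.015,0.5],[0,0,0,0,0,-0.04,0.5],[0,0,0,0,0,-0.04,1],[0,0,0,0,0,0,1]]'
python3 - <<'E'
from h import *
go((.549,-.318,.12),(.549,-.318,.02))
for c in("scene","top"):
    im=read_camera(c); print(c,spot("tin_centre",c),rect("tin_centre",c,.082),spot("timer_centre",c),spot("timer_recess",c))
E
```

```text
time: 18.98
position: [0.4102, -0.1172, 0.0346]
ee_rot: [-0.032, 0.999, -0.0, 0.0]
wrist_force: [-0.1, -0.9, 0.1]
finger_gap: 0.661
grip_force: 0.0
time: 19.4
position: [0.4145, -0.1197, 0.1372]
ee_rot: [-0.032, 0.999, -0.004, 0.006]
wrist_force: [1.0, -1.5, 0.7]
finger_gap: 0.858
grip_force: 0.0
t 19.4 p [ 0.4145 -0.1197  0.1372] yaw_y 93.69 gap mm 80.6 grip 0.0 F [ 1.  -1.5  0.7] z [ 0.012 -0.008 -1.   ]
shift [-0.1212 -0.2064  0.0204]
shift [0.0012 0.0008 0.1   ]
scene [(array([ 0.41 , -0.117,  0.045]), 0.75)] [(array([ 394., -117.]), array([44., 96.]), 8.3, np.float64(6.9), 0.81)] [(array([ 0.386, -0.593,  0.032]), 0.91), (array([ 0.547, -0.314,  0.029]), 0.57)] [(array([ 0.422, -0.313,  0.008]), 0.61), (array([ 0.502, -0.548,  0.045]), 0.34)]
top [] [(array([ 373., -105.]), array([16., 25.]), 60.2, np.float64(61.2), 0.38)] [(array([ 0.55 , -0.322,  0.029]), 0.88), (array([ 0.382, -0.588,  0.032]), 0.67)] [(array([ 0.422, -0.315,  0.011]), 0.96), (array([0.42 , 0.117, 0.015]), 0.31)]
```

```bash

python3 -m creep '[[0,0,0,-0.018,-0.0301,0,1],[0,0,0,-0.018,-0.0301,0,1],[0,0,0,-0.018,-0.0301,0,1],[0,0,0,-0.018,-0.0301,0,1],[0,0,0,-0.018,-0.0301,0,1],[0,0,0,-0.018,-0.0301,0,1],[0,0,0,-0.018,-0.0301,0,1],[0,0,0,0,0,0.015,1],[0,0,0,0,0,0,1],[0,0,0,0,0,0,1]]' 
python3 - <<'E'
from h import *
go((.549,-.318,.020))
for c in("scene","top"):
    im=read_camera(c); print(c,spot("tin_centre",c),rect("tin_centre",c,.082),spot("timer_centre",c),spot("timer_recess",c))
E
```

```text
time: 20.73
position: [0.5482, -0.3183, 0.1125]
ee_rot: [-0.032, 0.999, 0.001, -0.002]
wrist_force: [0.3, -0.8, -0.1]
finger_gap: 1.0
grip_force: 0.0
t 20.73 p [ 0.5482 -0.3183  0.1125] yaw_y 93.67 gap mm 94.0 grip 0.0 F [ 0.3 -0.8 -0.1] z [-0.003  0.003 -1.   ]
shift [-0.0011  0.      0.0925]
scene [(array([ 0.41 , -0.117,  0.048]), 0.62)] [(array([ 394., -118.]), array([ 50., 103.]), 8.0, np.float64(6.4), 0.91)] [(array([ 0.383, -0.596,  0.031]), 0.96), (array([ 0.548, -0.314,  0.031]), 0.79)] [(array([ 0.42 , -0.317,  0.008]), 0.79)]
top [] [(array([528.,  86.]), array([68., 71.]), 137.9, np.float64(134.2), 0.67)] [(array([ 0.383, -0.59 ,  0.031]), 0.61), (array([0.546, 0.105, 0.055]), 0.39)] [(array([ 0.423, -0.316,  0.008]), 0.76)]
```

```bash

python3 -m creep '[[0,0,0,0,0,0.02,1],[0,0,0,0,0,0.025,1],[0,0,0,0,0,0.025,1],[0,0,0,0,0,0.016,1],[0,0,0,0,0,0.007,1],[0,0,0,0,0,0,1],[0,0,0,0,0,0,-1],[0,0,0,0,0,0,-1],[0,0,0,0,0,0,-1],[0,0,0,0,0,0,-1]]'
python3 -m creep '[[0,0,0,0,0,0,-1],[0,0,0,0,0,0,-1],[0,0,0,0,0,0,-1],[0,0,0,0,0,0,-1]]'
python3 -c "
from h import *
go((.549,-.318,.06),(.420,-.3155,.06),(.420,-.3155,.031))"
```

```text
time: 22.07
position: [0.55, -0.3197, 0.0229]
ee_rot: [-0.032, 0.999, -0.001, 0.001]
wrist_force: [-0.0, 1.3, -0.1]
finger_gap: 0.753
grip_force: 0.5
time: 22.4
position: [0.5497, -0.3193, 0.0224]
ee_rot: [-0.032, 0.999, -0.0, 0.0]
wrist_force: [0.2, 2.1, 7.0]
finger_gap: 0.673
grip_force: 30.0
t 22.4 p [ 0.5497 -0.3193  0.0224] yaw_y 93.68 gap mm 63.3 grip 30.0 F [0.2 2.1 7. ] z [ 0.001 -0.    -1.   ]
shift [ 0.0006  0.0014 -0.0376]
shift [ 1.286e-01  1.080e-02 -1.000e-04]
shift [0.    0.    0.029]
```

```bash

python3 -m creep '[[0,0,0,0,0,0,-1],[0,0,0,0,0,-0.02,-1],[0,0,0,0,0,-0.02,-1],[0,0,0,0.0215,0.002,0,-1],[0,0,0,0.0215,0.002,0,-1],[0,0,0,0.0215,0.002,0,-1],[0,0,0,0.0215,0.002,0,-1],[0,0,0,0.0215,0.002,0,-1],[0,0,0,0.0215,0.002,0,-1],[0,0,0,0,0,0,-1]]' >/dev/null
python3 -m creep '[[0,0,0,0,0,0,-1],[0,0,0,0,0,0,-1],[0,0,0,0,0,0,-1]]' 
python3 - <<'E'
from h import *
go((.419,-.3155,.033))
for c in("scene","top"):
    im=read_camera(c); print(c,spot("timer_centre",c),spot("timer_recess",c),rect("timer_recess",c,.016))
    cv2.imwrite(f"pics/v_{c}.png",cv2.resize(im[200:340,260:460],None,fx=3,fy=3))
E
```

```text
time: 23.48
position: [0.4205, -0.3158, 0.0616]
ee_rot: [-0.032, 0.999, -0.0, 0.0]
wrist_force: [0.4, 0.3, -1.8]
finger_gap: 0.675
grip_force: 30.0
t 23.48 p [ 0.4205 -0.3158  0.0616] yaw_y 93.71 gap mm 63.5 grip 30.0 F [ 0.4  0.3 -1.8] z [ 0.    -0.001 -1.   ]
shift [0.0015 0.0004 0.0286]
scene [(array([ 0.381, -0.591,  0.031]), 0.92), (array([ 0.419, -0.317,  0.07 ]), 0.6)] [(array([ 0.422, -0.315,  0.007]), 0.67)] [(array([ 399., -315.]), array([68., 97.]), 91.3, np.float64(90.2), 0.83)]
top [(array([ 0.382, -0.591,  0.031]), 0.55), (array([ 0.713, -0.01 ,  0.044]), 0.2)] [] [(array([ 410., -114.]), array([50., 84.]), 1.5, np.float64(2.3), 0.6)]
```

View pics/v_scene.png

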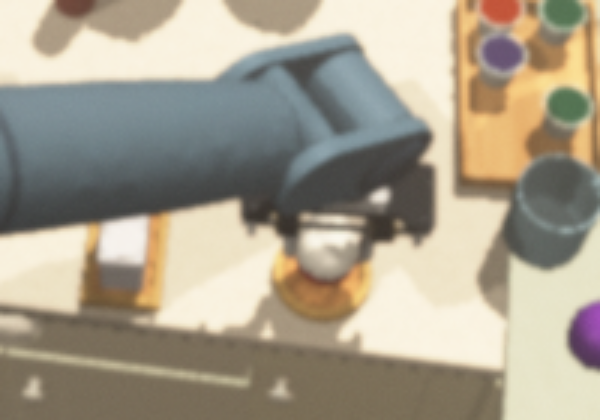

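The timer is over its dish at crop (325,250), and the tin sits in its recess at (125,250). Lower, release, retreat.

```bash

python3 -m creep '[[0,0,0,0.001,0,0.01,-1],[0,0,0,0,0,0.008,-1],[0,0,0,0,0,0.006,-1],[0,0,0,0,0,0.004,-1],[0,0,0,0,0,0.001,-1],[0,0,0,0,0,0,-1],[0,0,0,0,0,0,-1],[0,0,0,0,0,0,0.6],[0,0,0,0,0,0,0.8],[0,0,0,0,0,0,0.9]]' 
python3 -m creep '[[0,0,0,0,0,0,0.9],[0,0,0,0,0,-0.015,0.9],[0,0,0,0,0,-0.04,0.9],[0,0,0,0,0,-0.04,0.9],[0,0,0,0,0,-0.04,0.9],[0,0,0,-0.01,0.04,-0.01,0.9],[0,0,0,-0.01,0.04,0,0.9],[0,0,0,-0.01,0.04,0,0.9],[0,0,0,-0.01,0.04,0,0.9],[0,0,0,-0.01,0.04,0,0.9]]'
python3 -m creep '[[0,0,0,0,0.04,0,0.9],[0,0,0,0,0.04,0,0.9],[0,0,0,0,0.04,0,0.9],[0,0,0,0,0.04,0,0.9],[0,0,0,0,0.04,0,0.9],[0,0,0,0,0.04,0,0.9],[0,0,0,0,0,0,0.9],[0,0,0,0,0,0,0.9]]'
python3 - <<'E'
from h import *
for c in("scene","top"):
    im=read_camera(c)
    for n in("timer","shaker","tin","spoon"): print(c,n,spot(n+"_centre",c),spot(n+"_recess",c))
    for n,z in("tin",.082),("spoon",.015),: print(rect(n+"_centre",c,z),rect(n+"_recess",c,.016))
    cv2.imwrite(f"pics/w_{c}.png",cv2.resize(im[190:340,190:450],None,fx=3,fy=3))
E
```

```text
time: 24.72
position: [0.4189, -0.3158, 0.0324]
ee_rot: [-0.032, 0.999, -0.0, 0.0]
wrist_force: [0.3, -0.2, 0.6]
finger_gap: 0.849
grip_force: 0.0
time: 25.55
position: [0.4557, -0.1118, 0.1776]
ee_rot: [-0.032, 0.999, -0.0, 0.001]
wrist_force: [1.0, -0.3, -0.1]
finger_gap: 0.949
grip_force: 0.0
time: 26.22
position: [0.4399, 0.1277, 0.1772]
ee_rot: [-0.034, 0.999, -0.0, 0.0]
wrist_force: [0.4, -0.0, 0.5]
finger_gap: 0.95
grip_force: 0.0
scene timer [(array([ 0.385, -0.593,  0.033]), 0.95), (array([ 0.416, -0.316,  0.04 ]), 0.85)] [(array([ 0.422, -0.316,  0.007]), 0.74), (array([ 0.411, -0.117,  0.009]), 0.51)]
scene shaker [(array([0.548, 0.104, 0.056]), 0.6)] [(array([0.546, 0.105, 0.011]), 0.55)]
scene tin [(array([ 0.412, -0.117,  0.049]), 0.96), (array([0.545, 0.105, 0.009]), 0.64)] [(array([ 0.418, -0.12 ,  0.008]), 0.6)]
scene spoon [(array([0.419, 0.115, 0.016]), 0.65), (array([0.422, 0.114, 0.011]), 0.55)] [(array([0.42 , 0.113, 0.009]), 0.92)]
[(array([ 394., -119.]), array([ 47., 103.]), 8.2, np.float64(6.8), 0.67)] [(array([ 409., -117.]), array([ 81., 117.]), 2.5, np.fl
[... 348 characters left out ...]
19, -0.314,  0.011]), 0.91)]
top shaker [(array([0.545, 0.105, 0.058]), 0.67)] [(array([0.545, 0.104, 0.008]), 0.85), (array([0.418, 0.114, 0.015]), 0.6)]
top tin [(array([ 0.408, -0.115,  0.043]), 0.61)] [(array([ 0.416, -0.119,  0.01 ]), 0.66)]
top spoon [(array([0.418, 0.116, 0.014]), 0.59)] [(array([0.417, 0.115, 0.013]), 0.77)]
[(array([ 405., -117.]), array([44., 80.]), 1.3, np.float64(1.6), 0.85), (array([ 411., -310.]), array([60., 63.]), 2.1, np.float64(0.9), 0.48)] [(array([ 408., -118.]), array([ 78., 113.]), 1.4, np.float64(179.8), 0.93)]
[(array([393., 111.]), array([23., 81.]), 6.0, np.float64(6.3), 0.77)] [(array([410., 113.]), array([ 64., 158.]), 5.8, np.float64(1.9), 0.78)]
```

View pics/w_scene.png

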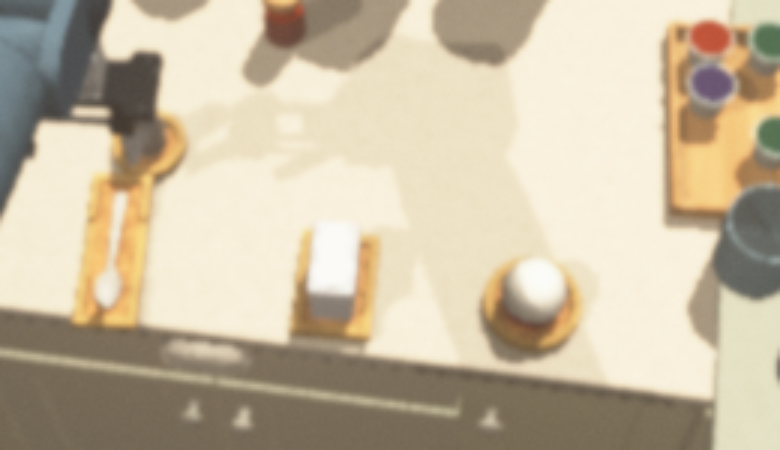

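View pics/w_top.png

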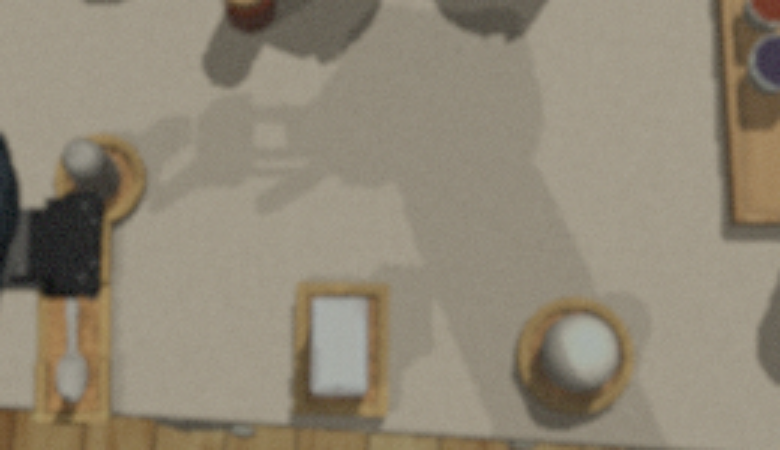

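In both pictures all four things sit in their own holders. In the top crop the spoon is at (70,360), the tin at (338,345), the timer at (580,350) and the shaker at (88,165). The measured offsets are within about 7 mm and the gripper is clear, so I'm handing in.

```bash
python3 -c "
from plant import *
print(sign_off())"
```

```text
the job is handed in; nothing more can be done
None
```

The timer, shaker, tin and spoon are each in their own holder and let go, the mug and herb jar were left alone, and the job was handed in at about 28 s; the sign-off gave no verdict.

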